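# Hold a slide rack ready over the next staining dish

### The job

Lift the slide rack out of the white rectangular dish it stands in, carry it over the row of bottles, and hold it by its handle hovering about a centimetre above the rim of the empty rectangular dish (not the round one), level, centred and lined up lengthways so that it could be lowered straight in. The rack must not touch the empty dish, and the dishes and bottles must stay standing where they are. Finish while still holding the rack there, motionless.

Things in the scene. Friction and masses are not known exactly. Their poses are not given: they have to be found in the camera images.
- slide_rack: Loaded steel slide rack in a rectangular dish, 0.11 to 0.22 kg. Origin: centre of its underside; x along its length (and slides), y across, z up. Basket 78 x 50 mm, 28 high, full of upright glass slides. A wire bail (wires at x = +-37 mm) carries a grey bar handle, 44 mm long in x, 10 thick in y, 20 high, centre 105 mm above the origin. Pinch it across y; either way round is equal.
- rack_dish: White ceramic rectangular dish, open above, in which the rack stands at the start on the robot's left of the bottles, some 6 to 8 mm play on each side. Origin at the centre of its underside, x along its length, y across, z up. 98 x 74 mm outside (104 x 80 over the thickened rim), rim 50 mm high, walls and floor 4 mm, so 90 x 66 mm inside. Loose, 0.5 kg.
- empty_dish: White ceramic rectangular dish, open above and empty, on the robot's right of the bottles: the target. Origin at the centre of its underside, x along its length, y across, z up. 98 x 74 mm outside (104 x 80 over the thickened rim), rim 50 mm high, walls and floor 4 mm, so 90 x 66 mm inside. Loose, 0.5 kg.
- round_dish: White ceramic round dish, 94 mm across, 50 mm high, empty, also on the right of the bottles: not the target. Origin at the centre of its underside. Loose, 0.4 kg.
- white_bottle: Loose bystander in the row between the two rectangular dishes; origin at the centre of its underside. White bottle with white cap, 62 mm across, 134 mm high.
- small_bottle: Loose bystander in the row between the two rectangular dishes; origin at the centre of its underside. Small brown bottle with red cap, 46 mm across, 89 mm high.
- amber_bottle: Loose bystander in the row between the two rectangular dishes; origin at the centre of its underside. Large brown bottle with black cap, 70 mm across, 149 mm high, the tallest.
There are look-alikes about, which are no part of the job. Leave any green look-alike of the round_dish alone.

How it is judged:
By the outcome, as a careful person would: the job done as asked, in the order asked, and still so for the second after the job is handed in, while the arm keeps its last pose, push and grip.
It also fails if it takes over 43 s, if anything falls off the work surface, if the arm or the gripper's body presses on something with over 40 N, if the wrist force passes 120 N, or if a joint passes its speed limit or range.

### The arm

A 6-joint arm with a two-finger parallel gripper is mounted at the origin on a cart in front of the work surface, level with it; the furniture and walls round the work are solid. World frame = base frame: x ahead of the robot, y to its left, z up, the work surface at z = 0. Lengths are in m, angles in rad, forces in N, time in s.
With the tool pointing down it reaches from about 0.425 to 0.95 m from the base axis. Payload 3.5 kg.
Tool frame: the origin (TCP) lies on the centre line of the jaws, within the pads' length; the fingertips stand 17 mm ahead of it and the grasp point (between the pads) lies 2 mm behind it; z points along the fingers, y is the line along which they close (so a half turn about z gives the same grasp; the last joint's range is limited). The gripper opens to 85 mm and grips with 20 to 120 N. Pads are 22 mm wide; open, the fingers measure 114 mm over their backs; the gripper's body (76 mm by 85 mm) begins 54 mm behind the grasp point. The pads swing forward as they close: fully open they stand 13 mm farther back than shut.
Start: joints at [-1.289, 0.286, 1.577, -0, 1.279, -0.15], TCP at [0.283, -0.613, 0.248] pointing down, gripper open.
Joint ranges: [-2.77, 2.77], [-0.9, 2.22], [0.21, 2.48], [-1.53, 4.67], [0.24, 2.81], [-2.84, 2.84]. Speed limits (rad/s): [2.79, 2.79, 3.14, 3.14, 3.14, 3.14].

### API

Orientations are given as a unit quaternion [x, y, z, w].
In Python, from plant import ctrl gives the robot as it stands. The module is installed in compiled form; this text tells all that it offers.
- The arm moves only by the tool drive_tool, never from a script. Its argument "moves" is a list of rows, each a list of 3 entries, a list of its own where there are three numbers: the turn, a rotation vector about the tool's x, y, z in rad, then the shift along the tool's x, y, z in m, then the finger opening in m, from 0 to 0.0854. A call has 1 to 5 rows; each row shifts and turns the commanded pose from where the row before left it, along the tool's axes as they then stand; what a row does not reach is not made up. A row lasts 1/8 s, in which the tool goes at most 62.5 mm and 10.7 degrees, less where a joint would pass 70% of its speed; a pose out of reach is approached as far as the arm can. A call with a gripper value outside its range is refused whole. The fingers move at their own pace and stop on an object; "grip_force" is the grip in N (left out, the last holds). Time passes only in rows, so rows that do not move let the fingers close. It gives the time, the measured TCP pose, the force, the opening and the grip force at its end, in the units of the state.
- ctrl.get_state(): the state, without advancing time (a new reading comes with each control period).
- ctrl.read_camera(name): name is "scene" or "top" or "wrist"; returns a dict with "image" (384x512x3 uint8, red, green, blue), "fx", "fy", "cx", "cy" (pixels), "R" (3x3) and "t" (3): a world point X has camera coordinates R X + t. Camera axes: x right, y down, z forward; pixel columns grow to the right and rows downward; lengths in m; the calibration is good to about 2 mm. A picture is of the moment at which its call begins. There is no depth.
- ctrl.sign_off(): hands the job in; it is judged then, once.
The state is a dict: "time": time; "qpos": joint angles; "dq": joint speeds; "joint_efforts": joint torques, N m; "eef_pos": TCP position; "tcp_rot": TCP orientation; "contact_force": force on the tool from outside, world axes, zero at the start; "wrist_torque": the same for the moment, N m; "opening": opening from 0.0 (shut) to 1.0 (fully open); "finger_force": force on a finger pad.
Only numpy, scipy, OpenCV 4.12 (cv2) and the standard library are available. Lean on these libraries where they do the work, as an engineer would, in place of code of your own. Each camera call takes 0.05 s, during which the arm holds its last target. There are 200 camera calls.

## Working session

There is one attempt and no reset: what is moved stays moved. The work goes in short steps, Python scripts to look and compute and a tool call to move; the robot and the scene stay as the last step left them, time stands still between calls to the robot, and variables do not carry over. Pictures are saved under pics/ and viewed, at most 10 in all, crops included, and the job is handed in when it is done.

Besides the shell and the picture viewer there is one more tool, called after ">>>" as name([rows], argument=value, ...), one row to a line, values as JSON. drive_tool: Moves the arm, as the interface text tells. Its arguments: {"type":"object","properties":{"moves":{"type":"array","items":{"type":"array"}},"grip_force":{"type":"number"}},"required":["moves"]}

```bash
mkdir -p pics
cat > h.py <<'E'
import numpy as np, cv2, json
from plant import ctrl
def cam(n,save=None):
    c=ctrl.read_camera(n)
    if save: cv2.imwrite('pics/'+save,c['image'][:,:,::-1])
    return {k:np.array(v) for k,v in c.items()}
def ray(c,u,v,z):
    R,t=c['R'],c['t']; o=-R.T@t
    d=R.T@np.array([(u-c['cx'])/c['fx'],(v-c['cy'])/c['fy'],1]); return o+d*(z-o[2])/d[2]
def proj(c,X):
    p=c['R']@np.array(X)+c['t']; return np.array([c['fx']*p[0]/p[2]+c['cx'],c['fy']*p[1]/p[2]+c['cy']])
E
python3 - <<'E'
from h import *
for n in('scene','top'):
    c=cam(n,n+'0.png'); print(n,-c['R'].T@c['t'],c['R'].round(3).tolist(),c['fx'])
    np.savez(n+'0.npz',**c)
a=cv2.imread('pics/top0.png');b=cv2.imread('pics/scene0.png')
cv2.imwrite('pics/top0b.png',cv2.resize(a,(800,600)));cv2.imwrite('pics/scene0b.png',cv2.resize(b,(800,600)))
print({k:np.round(v,3).tolist() for k,v in ctrl.get_state().items()})
E
```

```text
scene [-0.05336149  0.61972606  0.58552213] [[-0.762, -0.648, -0.014], [-0.335, 0.412, -0.848], [0.555, -0.641, -0.53]] 399.8515735651491
top [ 0.35805674 -0.06650852  1.26678604] [[-0.004, -1.0, 0.015], [-0.993, 0.002, -0.119], [0.119, -0.015, -0.993]] 468.4230253606855
{'time': 0.1, 'qpos': [-1.289, 0.287, 1.578, 0.0, 1.279, -0.15], 'dq': [-0.002, -0.001, -0.002, 0.001, -0.001, -0.002], 'joint_efforts': [0.0, -40.73, -29.37, -0.0, 0.003, 0.0], 'eef_pos': [0.282, -0.612, 0.247], 'tcp_rot': [0.977, 0.214, -0.0, -0.001], 'contact_force': [-0.286, 0.321, 0.939], 'wrist_torque': [-0.03, 0.04, 0.057], 'finger_force': 0.0, 'opening': 1.002}
```

View pics/top0b.png

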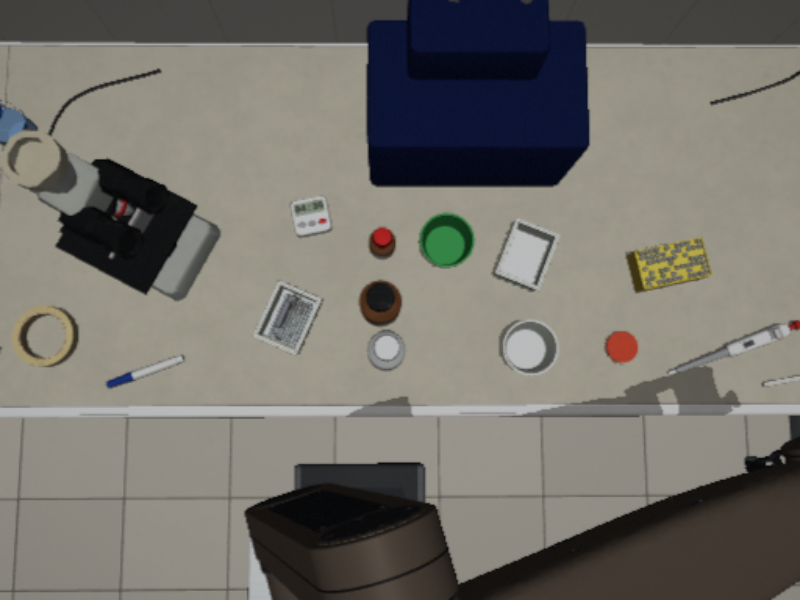

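View pics/scene0b.png

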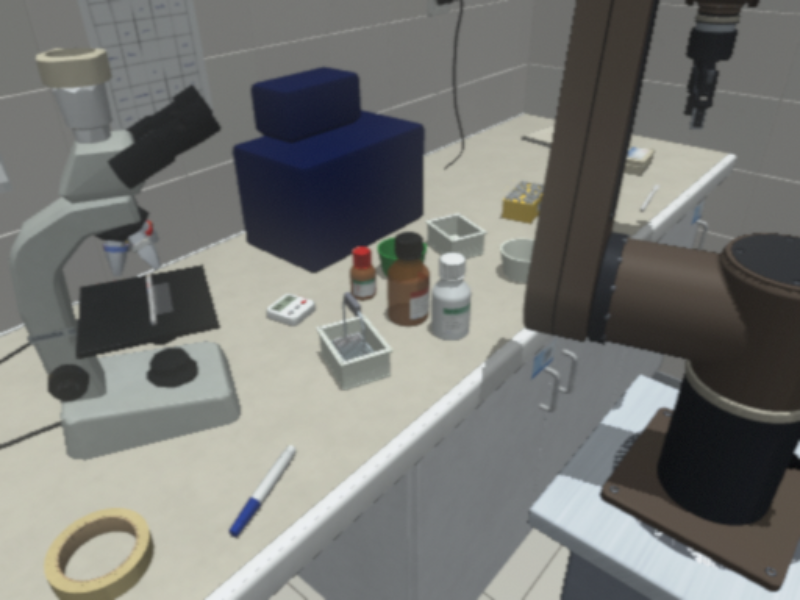

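In the top view (800x600) the rack dish with the rack is at (288,317). The bottles are at (382,241) red cap, (380,301) black cap and (386,350) white cap. The candidate targets are the white rectangular dish (526,255), the white round dish (529,347) and the green round look-alike (446,240). Only (526,255) is white, rectangular and empty, so it is the target. The scene view agrees. I'll enlarge the top view to confirm.

Run:
```python
from h import *
im=cv2.imread('pics/top0.png')
def crop(u,v): # 512-scale centre, 50 px ->400
    return cv2.resize(im[v-25:v+25,u-25:u+25],(400,400),interpolation=cv2.INTER_CUBIC)
cv2.imwrite('pics/crop.png',np.hstack([crop(184,203),crop(337,163)]))
c=np.load('top0.npz')
# white mask rim rectangles
hsv=cv2.cvtColor(im,cv2.COLOR_BGR2HSV)
for (u,v) in((184,203),(337,163)):
    x0,y0=u-30,v-30; p=hsv[y0:y0+60,x0:x0+60]
    print(p[30-28:30+28:4,30].tolist())
    m=((p[...,1]<22)&(p[...,2]>150)).astype(np.uint8)
    cs,_=cv2.findContours(m,cv2.RETR_EXTERNAL,cv2.CHAIN_APPROX_NONE); k=max(cs,key=cv2.contourArea)
    r=cv2.minAreaRect(k); b=cv2.boxPoints(r)+[x0,y0]; print(r,b.tolist())
    w=np.array([ray(c,*q,.05) for q in b]); print(w.mean(0),[np.linalg.norm(w[i]-w[i-1]).round(4) for i in range(4)], [np.degrees(np.arctan2(*(w[i]-w[i-1])[1::-1])).round(1) for i in range(4)])
```

```text
[[23, 27, 152], [23, 30, 155], [45, 9, 171], [105, 3, 175], [100, 9, 86], [111, 17, 105], [108, 16, 81], [85, 15, 100], [75, 9, 115], [90, 8, 125], [96, 10, 125], [83, 8, 123], [60, 1, 177], [23, 29, 157]]
((29.078765869140625, 29.626708984375), (30.290374755859375, 40.304405212402344), 24.443954467773438) [[160.95205402374268, 214.70547485351562], [177.6301383972168, 178.0136957168579], [205.2054786682129, 190.54794311523438], [188.52739334106445, 227.2397232055664]]
[0.48585825 0.09438077 0.05      ] [np.float64(0.079), np.float64(0.105), np.float64(0.0798), np.float64(0.1047)] [np.float64(65.5), np.float64(-23.5), np.float64(-114.7), np.float64(156.1)]
[[23, 27, 153], [23, 28, 154], [42, 8, 165], [42, 17, 74], [105, 3, 187], [90, 1, 187], [90, 1, 187], [105, 3, 188], [105, 3, 187], [105, 3, 188], [105, 3, 188], [90, 1, 185], [42, 17, 73], [23, 28, 156]]
((30.63806915283203, 28.859249114990234), (30.807931900024414, 38.522857666015625), 21.250505447387695) [[316.3002691268921, 174.22787857055664], [330.26273345947266, 138.32439708709717], [358.97586822509766, 149.49061965942383], [345.0134048461914, 185.39410018920898]]
[ 0.59328689 -0.31236452  0.05      ] [np.float64(0.0808), np.float64(0.1044), np.float64(0.0816), np.float64(0.1042)] [np.float64(68.3), np.float64(-22.1), np.float64(-111.8), np.float64(157.5)]
```

View pics/crop.png

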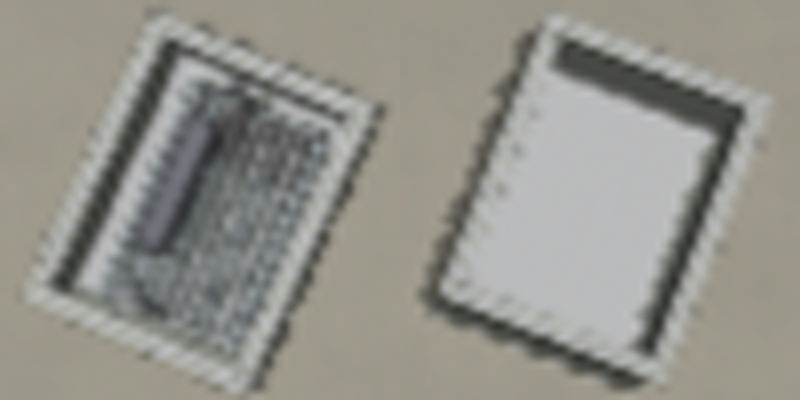

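The crop shows the left dish holding the rack, with the handle at about (180,190) in the crop. The right dish is empty, white and rectangular, and both rims measure about 104.5 x 80 mm, so the target is confirmed. First I'll turn the tool to the rack's yaw while rising.

>>> drive_tool([
  [[0,0,0.169],[0,0,-0.014],0.0854],
  [[0,0,0.169],[0,0,-0.014],0.0854],
  [[0,0,0.169],[0,0,-0.014],0.0854],
  [[0,0,0.169],[0,0,-0.014],0.0854],
  [[0,0,0.169],[0,0,-0.014],0.0854],
])

```text
time: 0.72
eef_pos: [0.2824, -0.6127, 0.3179]
tcp_rot: [0.978, -0.208, -0.0, -0.001]
contact_force: [-0.1, -0.3, 1.3]
opening: 1.003
finger_force: 0.0
```

```bash
cat >> h.py <<'E'
from scipy.spatial.transform import Rotation as Ro
def go(pos,yaw):
    s=ctrl.get_state(); R=Ro.from_quat(s['tcp_rot']); T=Ro.from_euler('z',yaw,degrees=True)*Ro.from_euler('x',180,degrees=True)
    print('t',s['time'],'tcp',np.round(s['eef_pos'],4),'yaw',R.as_euler('zyx',degrees=True).round(2),'turn',(R.inv()*T).as_rotvec().round(4),'shift(tool)',R.inv().apply(np.array(pos)-s['eef_pos']).round(4),'F',np.round(s['contact_force'],1))
E
python3 - <<'E'
from h import *
go([.486,.094,.31],-23.7)
t=np.load('top0.npz'); s=np.load('scene0.npz')
for z in(.109,.119): print(z,ray(t,181.5,201.7,z), ray(s,351*.64,304*.64,z))
for d in('rack',.486,.094),('e',.593,-.312): pass
print('dish proj in scene*1.5625',proj(s,[.486,.094,.05])/.64,proj(s,[.593,-.312,.05])/.64)
E
```

```text
t 0.725 tcp [ 0.2824 -0.6127  0.3179] yaw [ 2.3990e+01 -2.0000e-02 -1.7992e+02] turn [-0.0011  0.0009 -0.0051] shift(tool) [-0.1014 -0.7284  0.0088] F [-0.1 -0.3  1.3]
0.109 [0.48173716 0.0905772  0.109     ] [0.487034   0.09421354 0.109     ]
0.119 [0.48066891 0.08922042 0.119     ] [0.47569359 0.10524163 0.119     ]
dish proj in scene*1.5625 [353.7027467  337.97115972] [456.16414963 225.74071794]
```

>>> drive_tool([
  [[0,0,0],[0.02,-0.055,0],0.0854],
  [[0,0,0],[0.02,-0.055,0],0.0854],
  [[0,0,0],[0.02,-0.055,0],0.0854],
  [[0,0,0],[0.02,-0.055,0],0.0854],
  [[0,0,0],[0.02,-0.055,0],0.0854],
])

```text
time: 1.35
eef_pos: [0.4854, -0.3996, 0.3177]
tcp_rot: [0.979, -0.205, -0.0, -0.0]
contact_force: [0.3, -1.0, -0.0]
opening: 0.998
finger_force: 0.0
```

>>> drive_tool([
  [[0,0,0],[-0.02,-0.055,0],0.0854],
  [[0,0,0],[-0.02,-0.055,0],0.0854],
  [[0,0,0],[-0.02,-0.055,0],0.0854],
  [[0,0,0],[-0.02,-0.055,0],0.0854],
  [[0,0,0],[-0.02,-0.055,0],0.0854],
])

```text
time: 1.98
eef_pos: [0.5029, -0.1074, 0.3179]
tcp_rot: [0.979, -0.205, -0.0, -0.0]
contact_force: [1.2, 0.3, 0.0]
opening: 1.002
finger_force: 0.0
```

>>> drive_tool([
  [[0,0,0],[-0.025,-0.045,0],0.0854],
  [[0,0,0],[-0.025,-0.045,0],0.0854],
  [[0,0,0],[-0.025,-0.045,0],0.0854],
  [[0,0,0],[-0.025,-0.045,0],0.0854],
  [[0,0,0],[0,0,0],0.0854],
])

```text
time: 2.6
eef_pos: [0.4831, 0.0985, 0.3179]
tcp_rot: [0.979, -0.203, -0.0, -0.0]
contact_force: [0.4, 0.4, 0.2]
opening: 1.0
finger_force: 0.0
```

Run:
```python
from h import *
go([.483,.091,.107],-23.7)
c=cam('wrist','w1.png'); np.savez('w1.npz',**c); print(proj(c,[.483,.091,.119]),proj(c,[.486,.094,.05]),-c['R'].T@c['t'])
```

```text
t 2.6 tcp [0.4831 0.0985 0.3179] yaw [ 2.3370e+01 -5.0000e-02 -1.7997e+02] turn [-0.0001  0.001   0.0058] shift(tool) [0.0031 0.0069 0.2109] F [0.4 0.4 0.2]
[264.55914447 172.69206562] [260.70278643 161.34078233] [0.54772116 0.07045917 0.44363694]
```

View pics/w1.png

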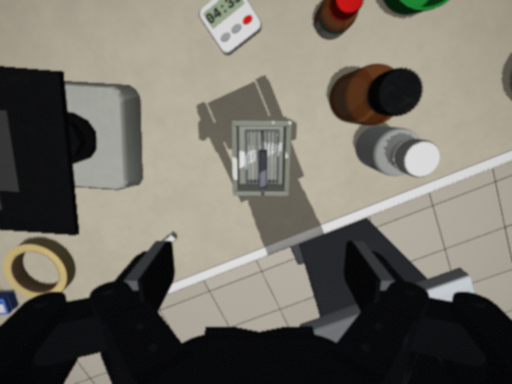

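The wrist view shows the rack dish at (262,158), with the handle upright at about (263,168), near the predicted (264,173). I'll enlarge it to refine.

Run:
```python
from h import *
a=cv2.imread('pics/w1.png')[110:205,220:310]
cv2.imwrite('pics/w1c.png',cv2.resize(a,None,fx=6.3,fy=6.3,interpolation=cv2.INTER_CUBIC))
c=np.load('w1.npz')
# predicted bar outline for yaw -23.7 at (.483,.091)
y=np.radians(-23.7);ux=np.array([np.cos(y),np.sin(y)]);uy=np.array([-ux[1],ux[0]])
for z in(.099,.119):
  print(z,[((proj(c,[*(np.array([.483,.091])+ux*i*.022+uy*j*.005),z])-[220,110])*6.3).round().tolist() for i in(-1,1) for j in(-1,1)])
```

```text
0.099 [[303.0, 484.0], [252.0, 484.0], [306.0, 260.0], [254.0, 259.0]]
0.119 [[306.0, 511.0], [252.0, 511.0], [310.0, 274.0], [254.0, 274.0]]
```

View pics/w1c.png

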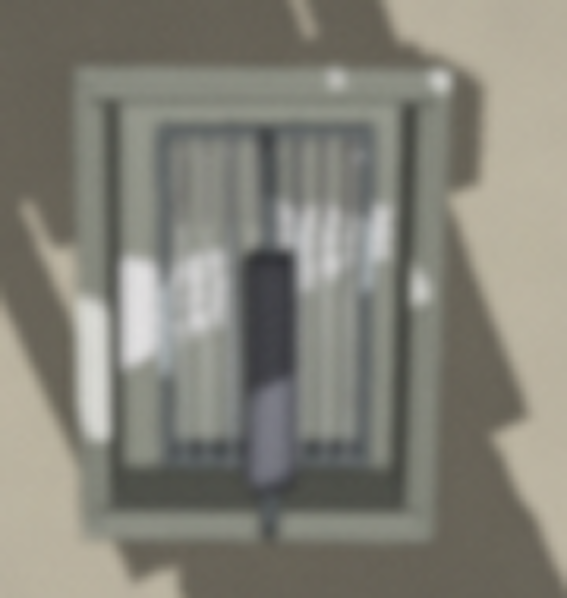

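The handle spans crop (244–295, 248–487) and lines up with the jaws. The wrist camera puts it a few mm further along +x and +y than the top view, so I'll aim between the two, at (0.4855, 0.0915).

>>> drive_tool([
  [[0,0,0],[0.001,0.0011,0.03],0.0854],
  [[0,0,0],[0.001,0.0011,0.03],0.0854],
  [[0,0,0],[0.001,0.0011,0.03],0.0854],
  [[0,0,0],[0.001,0.0011,0.03],0.0854],
  [[0,0,0],[0.001,0.0011,0.03],0.0854],
])

```text
time: 3.28
eef_pos: [0.4865, 0.087, 0.1671]
tcp_rot: [0.979, -0.206, -0.0, 0.0]
contact_force: [1.0, -0.1, -0.1]
opening: 0.997
finger_force: 0.0
```

>>> drive_tool([
  [[0,0,0],[0,0,0.016],0.0854],
  [[0,0,0],[0,0,0.015],0.0854],
  [[0,0,0],[0,0,0.015],0.06],
  [[0,0,0],[0,0,0.015],0.04],
  [[0,0,0],[0,0,0],0.03],
])

```text
time: 3.9
eef_pos: [0.4855, 0.0888, 0.106]
tcp_rot: [0.979, -0.205, -0.001, 0.0]
contact_force: [0.3, 0.1, -0.2]
opening: 0.376
finger_force: 0.0
```

Run:
```python
from h import *
go([.4855,.0915,.107],-23.7); print(ctrl.get_state()['opening'])
c=cam('wrist','w2.png')
```

```text
t 3.9 tcp [0.4855 0.0888 0.106 ] yaw [ 2.366e+01 -1.600e-01 -1.800e+02] turn [0.0011 0.0026 0.0006] shift(tool) [-0.0011 -0.0025 -0.001 ] F [ 0.3  0.1 -0.2]
0.37555775020508936
```

View pics/w2.png

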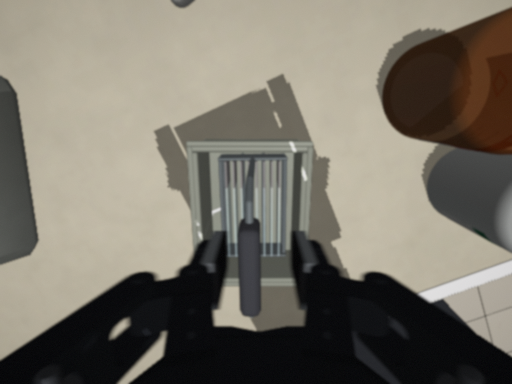

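The jaws sit at columns 228–292 and the handle at column 249, rows 220–315, so it lies about 4 mm towards tool −y. I'll check where along the bar the pads will close.

Run:
```python
from h import *
c=cam('wrist'); s=ctrl.get_state(); R=Ro.from_quat(s['tcp_rot']); p=s['eef_pos']; print(np.round(p,4))
for dy in(0,-.004):
  for dx in(-.022,0,.022): print(dy,dx,'top',proj(c,p+R.apply([dx,dy,-.012])).round(1),'bot',proj(c,p+R.apply([dx,dy,.008])).round(1))
```

```text
[0.4867 0.0887 0.1075]
0 -0.022 top [258.1 317. ] bot [258.2 291.2]
0 0 top [258.1 275.2] bot [258.1 253.8]
0 0.022 top [258.  229.3] bot [258.1 213.3]
-0.004 -0.022 top [249.5 317. ] bot [250.6 291.2]
-0.004 0 top [249.1 275.2] bot [250.3 253.8]
-0.004 0.022 top [248.6 229.3] bot [249.9 213.3]
```

Along the bar it matches to about 1 mm. I'll shift y by −4 mm and close.

>>> drive_tool([
  [[0,0,0],[0,-0.004,0],0.03],
  [[0,0,0],[0,0,0],0.015],
  [[0,0,0],[0,0,0],0.0],
  [[0,0,0],[0,0,0],0.0],
  [[0,0,0],[0,0,0],0.0],
], grip_force=60)

```text
time: 4.62
eef_pos: [0.4884, 0.0923, 0.108]
tcp_rot: [0.979, -0.205, 0.0, -0.0]
contact_force: [-1.3, -0.7, 4.8]
opening: 0.107
finger_force: 59.6
```

>>> drive_tool([
  [[0,0,0],[0,0,0],0.0],
  [[0,0,0],[0,0,0],0.0],
  [[0,0,0],[0,0,-0.005],0.0],
  [[0,0,0],[0,0,-0.008],0.0],
  [[0,0,0],[0,0,0],0.0],
])

```text
time: 5.25
eef_pos: [0.4883, 0.0923, 0.1207]
tcp_rot: [0.979, -0.205, 0.0, -0.0]
contact_force: [0.6, -0.6, -1.3]
opening: 0.106
finger_force: 58.8
```

Gripped: about 9 mm open, carrying about 1.3 N. Lifting.

>>> drive_tool([
  [[0,0,0],[0,0,-0.015],0.0],
  [[0,0,0],[0,0,-0.02],0.0],
  [[0,0,0],[0,0,-0.02],0.0],
  [[0,0,0],[0,0,-0.025],0.0],
  [[0,0,0],[0,0,-0.025],0.0],
])

```text
time: 5.88
eef_pos: [0.4879, 0.0923, 0.2269]
tcp_rot: [0.979, -0.205, 0.0, -0.0]
contact_force: [0.1, -0.0, -2.4]
opening: 0.109
finger_force: 58.7
```

>>> drive_tool([
  [[0,0,0],[0,0,-0.025],0.0],
  [[0,0,0],[0,0,-0.025],0.0],
  [[0,0,0],[0,0,-0.02],0.0],
  [[0,0,0],[0,0,-0.015],0.0],
  [[0,0,0],[0,0,0],0.0],
])

```text
time: 6.5
eef_pos: [0.4886, 0.0923, 0.312]
tcp_rot: [0.979, -0.205, 0.002, -0.0]
contact_force: [0.1, 0.0, -2.9]
opening: 0.108
finger_force: 58.8
```

Run:
```python
from h import *
go([.593,-.312,.31],-22.3); print(ctrl.get_state()['opening'])
w=cam('wrist','w3.png');np.savez('w3.npz',**w); s=cam('scene','s3.png')
cv2.imwrite('pics/both3.png',np.hstack([cv2.imread('pics/w3.png')[:,100:400],cv2.imread('pics/s3.png')[:,100:500]]))
```

```text
t 6.5 tcp [0.4886 0.0923 0.312 ] yaw [ 23.67   0.18 180.  ] turn [-0.0012 -0.0029 -0.024 ] shift(tool) [0.258  0.3284 0.0024] F [ 0.1  0.  -2.9]
0.10820666698723219
```

View pics/both3.png

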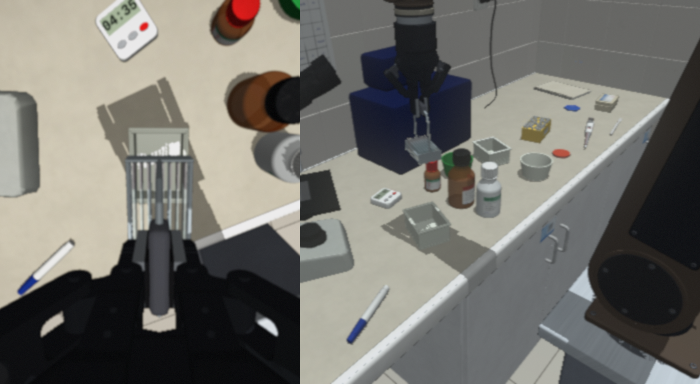

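Left (wrist): the rack is held and clear of the dish, its far edge at row 158 as before the lift, so the tilt is unchanged. Right (scene): the rack hangs high, and the bottles and dishes stand. Now I'll carry it over.

>>> drive_tool([
  [[0,0,-0.002],[0.008,0.01,0],0.0],
  [[0,0,-0.002],[0.015,0.019,0],0.0],
  [[0,0,-0.002],[0.021,0.027,0],0.0],
  [[0,0,-0.002],[0.021,0.027,0],0.0],
  [[0,0,-0.002],[0.021,0.027,0],0.0],
])

```text
time: 7.22
eef_pos: [0.5231, -0.0446, 0.3092]
tcp_rot: [0.98, -0.2, -0.001, 0.0]
contact_force: [0.4, -0.0, -1.6]
opening: 0.107
finger_force: 58.8
```

>>> drive_tool([
  [[0,0,-0.002],[0.021,0.027,0],0.0],
  [[0,0,-0.002],[0.021,0.027,0],0.0],
  [[0,0,-0.002],[0.021,0.027,0],0.0],
  [[0,0,-0.002],[0.021,0.027,0],0.0],
  [[0,0,-0.002],[0.021,0.027,0],0.0],
])

```text
time: 7.85
eef_pos: [0.5672, -0.2099, 0.3089]
tcp_rot: [0.981, -0.196, -0.001, -0.0]
contact_force: [0.6, 0.4, -1.7]
opening: 0.104
finger_force: 58.7
```

>>> drive_tool([
  [[0,0,-0.002],[0.021,0.027,0],0.0],
  [[0,0,-0.002],[0.021,0.027,0],0.0],
  [[0,0,0],[0.016,0.02,0],0.0],
  [[0,0,0],[0.008,0.01,0],0.0],
  [[0,0,0],[0,0,0],0.0],
])

```text
time: 8.48
eef_pos: [0.5961, -0.3115, 0.3092]
tcp_rot: [0.981, -0.194, -0.001, -0.0]
contact_force: [-0.3, -0.2, -2.8]
opening: 0.107
finger_force: 58.8
```

Run:
```python
from h import *
go([.593,-.312,.2],-22.3); print(ctrl.get_state()['opening'])
```

```text
t 8.475 tcp [ 0.5961 -0.3115  0.3092] yaw [ 2.2370e+01 -9.0000e-02 -1.7993e+02] turn [-0.0006  0.0019 -0.0012] shift(tool) [-0.0025  0.0017  0.1092] F [-0.3 -0.2 -2.8]
0.10724942189482861
```

>>> drive_tool([
  [[0,0,0],[-0.001,0,0.02],0.0],
  [[0,0,0],[-0.001,0.001,0.03],0.0],
  [[0,0,0],[0,0.001,0.03],0.0],
  [[0,0,0],[0,0,0.018],0.0],
  [[0,0,0],[0,0,0.012],0.0],
])

```text
time: 9.1
eef_pos: [0.5936, -0.311, 0.1987]
tcp_rot: [0.981, -0.193, -0.001, -0.0]
contact_force: [1.0, 0.7, -1.8]
opening: 0.107
finger_force: 58.7
```

>>> drive_tool([
  [[0,0,0],[0,0,0],0.0],
  [[0,0,0],[0,0,0],0.0],
])

```text
time: 9.35
eef_pos: [0.5946, -0.3122, 0.2018]
tcp_rot: [0.981, -0.193, 0.001, 0.001]
contact_force: [0.8, -0.3, -1.1]
opening: 0.104
finger_force: 58.7
```

Run:
```python
from h import *
go([.593,-.312,.164],-22.3)
s=ctrl.get_state(); R=Ro.from_quat(s['tcp_rot']); p=np.array(s['eef_pos'])
for n in('wrist','top','scene'):
    c=cam(n,n+'4.png'); np.savez(n+'4.npz',**c)
    P=lambda a:proj(c,a).round(1).tolist()
    y=np.radians(-22.3); ux=np.array([np.cos(y),np.sin(y),0]);uy=np.array([-ux[1],ux[0],0])
    print(n,'rim outer',[P(np.array([.593,-.312,.05])+ux*.052*i+uy*.04*j) for i,j in((1,1),(1,-1),(-1,-1),(-1,1))])
    print(n,'rack top',[P(p+R.apply([.039*i,-.025*j,.076])) for i,j in((1,1),(1,-1),(-1,-1),(-1,1))],'rack bot',[P(p+R.apply([.039*i,-.025*j,.104])) for i,j in((1,1),(1,-1),(-1,-1),(-1,1))])
w=cv2.imread('pics/wrist4.png')[60:320,140:360]; sc=cv2.imread('pics/scene4.png')
q=proj(np.load('scene4.npz'),[.593,-.312,.1]).astype(int); print(q)
t=cv2.imread('pics/top4.png')[125:205,300:380]
x0,y0=max(q[0]-50,0),max(q[1]-50,0); print('scene crop',x0,y0)
f=lambda a:cv2.resize(a,(400,int(400*a.shape[0]/a.shape[1])),interpolation=cv2.INTER_CUBIC)
A=f(w)
B=f(sc[y0:y0+100,x0:x0+100])
h=max(A.shape[0],B.shape[0]); pad=lambda a:cv2.copyMakeBorder(a,0,h-a.shape[0],0,0,0)
cv2.imwrite('pics/c4.png',np.hstack([pad(A),pad(B)]))
```

```text
t 9.35 tcp [ 0.5946 -0.3122  0.2018] yaw [2.2290e+01 1.1000e-01 1.7992e+02] turn [ 0.0006 -0.0024  0.0001] shift(tool) [-0.0016  0.0003  0.0378] F [ 0.8 -0.3 -1.1]
wrist rim outer [[216.5, 134.0], [301.0, 134.0], [297.1, 235.4], [220.5, 235.4]]
wrist rack top [[222.9, 158.0], [294.0, 158.0], [290.7, 257.8], [226.4, 257.9]] rack bot [[227.1, 152.6], [289.8, 152.6], [287.2, 242.2], [229.8, 242.2]]
top rim outer [[330.4, 138.5], [358.5, 149.6], [344.7, 185.5], [316.4, 174.2]]
top rack top [[339.8, 137.5], [358.5, 144.9], [347.5, 173.5], [328.7, 166.0]] rack bot [[337.6, 140.1], [355.9, 147.3], [345.1, 175.3], [326.7, 167.9]]
scene rim outer [[272.4, 140.9], [293.9, 135.8], [312.2, 148.2], [289.8, 153.9]]
scene rack top [[278.7, 118.6], [292.6, 115.6], [306.7, 124.2], [292.3, 127.4]] rack bot [[278.5, 127.1], [292.3, 124.0], [306.2, 132.9], [291.9, 136.3]]
[292 129]
scene crop 242 79
```

View pics/c4.png

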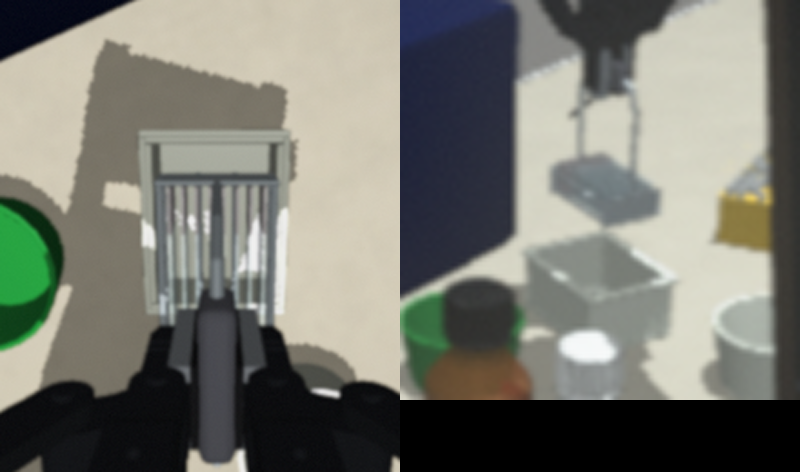

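Wrist crop: the dish rim's far edge is at (140–291, 132), within about 1.5 px of prediction. The rack's far edge is at (155–277, 180) and laterally centred on the dish. The scene crop shows it level above the dish, so only about 0.6 mm in x is missing. Lowering.

>>> drive_tool([
  [[0,0,0],[0.0006,0,0.007],0.0],
  [[0,0,0],[0,0,0.009],0.0],
  [[0,0,0],[0,0,0.009],0.0],
  [[0,0,0],[0,0,0.007],0.0],
  [[0,0,0],[0,0,0.003],0.0],
])

```text
time: 10.12
eef_pos: [0.5942, -0.3119, 0.1642]
tcp_rot: [0.981, -0.193, -0.001, -0.0]
contact_force: [1.5, -0.9, -2.4]
opening: 0.103
finger_force: 58.7
```

>>> drive_tool([
  [[0,0,0],[0,0,0],0.0],
  [[0,0,0],[0,0,0],0.0],
  [[0,0,0],[0,0,0],0.0],
  [[0,0,0],[0,0,0],0.0],
])

```text
time: 10.62
eef_pos: [0.5946, -0.3122, 0.1657]
tcp_rot: [0.981, -0.193, 0.0, 0.0]
contact_force: [-0.7, 0.4, -1.8]
opening: 0.107
finger_force: 58.7
```

Run:
```python
from h import *
go([.593,-.312,.164],-22.3)
ps=[];ws=[]
for i in range(8):
    w=cam('wrist',f'w5.png'); s=ctrl.get_state(); ps.append(s['eef_pos']); qs=s['tcp_rot']
p=np.mean(ps,0); print('mean tcp',p.round(4),np.std(ps,0).round(4),'yaw',Ro.from_quat(qs).as_euler('zyx',degrees=True))
R=Ro.from_euler('z',-22.3,degrees=True)*Ro.from_euler('x',180,degrees=True)
ux=np.array([np.cos(np.radians(-22.3)),np.sin(np.radians(-22.3)),0]);uy=np.array([-ux[1],ux[0],0])
s=cam('scene','s5.png')
for n,c in(('wrist',w),('scene',s)):
    P=lambda a:proj(c,a).round(1).tolist()
    C=((1,1),(1,-1),(-1,-1),(-1,1))
    print(n,'rim',[P(np.array([.593,-.312,.05])+ux*.052*i+uy*.04*j) for i,j in C])
    for h in(.076,.104): print('rack',h,[P(p+R.apply([.039*i,-.025*j,h])) for i,j in C])
A=cv2.resize(cv2.imread('pics/w5.png')[80:280,180:330],(450,600),interpolation=cv2.INTER_CUBIC)
B=cv2.resize(cv2.imread('pics/s5.png')[100:170,262:320],(350,422),interpolation=cv2.INTER_CUBIC)
cv2.imwrite('pics/c5.png',np.hstack([A,cv2.copyMakeBorder(B,0,178,0,0,0)]))
```

```text
t 10.625 tcp [ 0.5946 -0.3122  0.1657] yaw [2.2300e+01 2.0000e-02 1.7998e+02] turn [ 0.0001 -0.0005  0.0001] shift(tool) [-0.0016  0.0004  0.0017] F [-0.7  0.4 -1.8]
mean tcp [ 0.5945 -0.3121  0.1654] [0.     0.     0.0001] yaw [ 2.22974435e+01 -1.99003527e-03 -1.79998193e+02]
wrist rim [[210.5, 136.6], [307.6, 136.6], [302.4, 251.1], [215.7, 251.2]]
rack 0.076 [[222.9, 158.0], [294.0, 158.0], [290.7, 257.9], [226.4, 257.9]]
rack 0.104 [[227.1, 152.6], [289.9, 152.6], [287.3, 242.2], [229.9, 242.2]]
scene rim [[272.4, 140.9], [293.9, 135.8], [312.2, 148.2], [289.8, 153.9]]
rack 0.076 [[278.5, 129.7], [292.2, 126.6], [306.1, 135.5], [291.9, 138.9]]
rack 0.104 [[278.3, 138.0], [291.9, 134.8], [305.5, 144.0], [291.5, 147.5]]
```

View pics/c5.png

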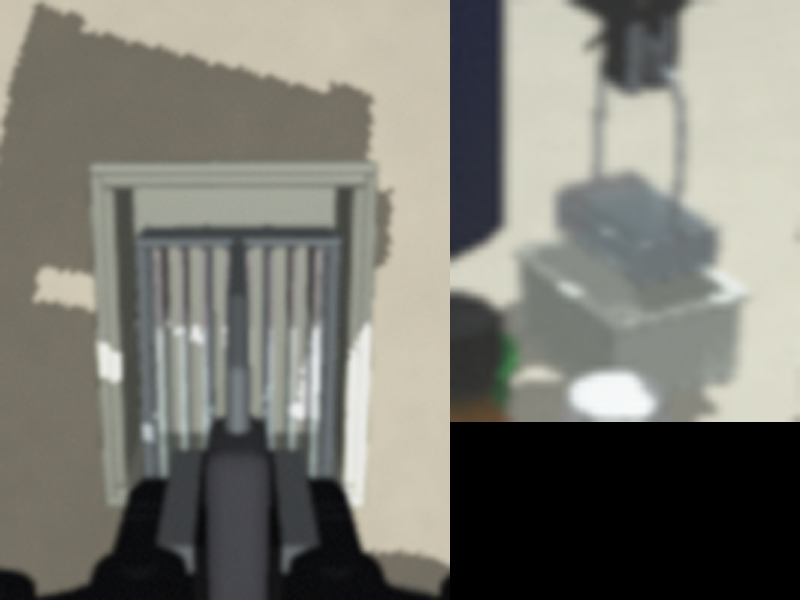

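The dish rim is at crop (91–376, 163–505) and the rack's far edge at (138–342, 237). It is nearly centred, but the tilt about the jaw axis needs a firmer check. I'll compare image profiles with the pre-grasp picture, when the rack stood level.

Run:
```python
from h import *
g=lambda n:cv2.imread('pics/'+n).astype(int).mean(2)
for n,dc in(('w2.png',-9),('w3.png',0),('w5.png',0)):
    a=g(n); print(n,'rows145-170', a[145:170,240+dc:254+dc].mean(1).round().astype(int).tolist(),'|',a[145:170,264+dc:280+dc].mean(1).round().astype(int).tolist())
    print('  handle rows 205-235',a[205:236,256+dc:262+dc].mean(1).round().astype(int).tolist()); print('  end 305-325',a[305:326,256+dc:262+dc].mean(1).round().astype(int).tolist())
a,b=[cv2.imread('pics/'+n) for n in('w2.png','w5.png')]
f=lambda a:cv2.resize(a,(400,600),interpolation=cv2.INTER_CUBIC)
cv2.imwrite('pics/c6.png',np.hstack([f(a[140:260,211:291]),f(b[140:260,220:300])]))
```

```text
w2.png rows145-170 [137, 132, 140, 148, 145, 133, 123, 122, 113, 87, 67, 65, 77, 97, 108, 104, 105, 112, 116, 116, 116, 117, 117, 117, 117] | [138, 132, 140, 150, 147, 134, 122, 117, 106, 80, 64, 67, 84, 103, 111, 112, 121, 129, 131, 132, 131, 131, 131, 131, 132]
  handle rows 205-235 [108, 108, 107, 108, 108, 108, 108, 108, 108, 109, 108, 108, 108, 107, 107, 107, 106, 99, 79, 54, 41, 40, 40, 42, 44, 50, 55, 60, 63, 65, 66]
  end 305-325 [67, 67, 66, 67, 67, 66, 66, 66, 65, 63, 68, 94, 126, 144, 150, 155, 161, 167, 172, 175, 177]
w3.png rows145-170 [163, 163, 163, 162, 163, 163, 164, 171, 180, 176, 141, 94, 70, 74, 93, 114, 123, 136, 154, 160, 156, 150, 144, 139, 136] | [220, 220, 222, 222, 221, 222, 222, 222, 219, 202, 153, 95, 69, 73, 95, 116, 120, 120, 128, 135, 138, 137, 138, 137, 138]
  handle rows 205-235 [116, 116, 116, 116, 117, 116, 116, 116, 116, 116, 116, 116, 116, 116, 116, 116, 116, 113, 102, 78, 53, 44, 44, 45, 46, 50, 56, 63, 67, 70, 72]
  end 305-325 [73, 73, 73, 73, 73, 73, 72, 71, 69, 76, 107, 145, 168, 174, 169, 168, 176, 185, 188, 188, 188]
w5.png rows145-170 [162, 161, 161, 161, 160, 161, 160, 160, 158, 145, 115, 82, 68, 73, 91, 111, 116, 117, 126, 133, 134, 134, 133, 134, 134] | [162, 162, 162, 162, 162, 161, 161, 161, 158, 144, 114, 81, 68, 74, 95, 114, 117, 117, 126, 134, 136, 137, 137, 137, 137]
  handle rows 205-235 [115, 115, 115, 116, 116, 115, 115, 115, 116, 115, 116, 115, 115, 115, 115, 114, 114, 112, 100, 76, 53, 43, 43, 44, 46, 50, 56, 62, 67, 69, 71]
  end 305-325 [72, 71, 72, 72, 72, 72, 71, 71, 68, 72, 99, 138, 168, 184, 188, 188, 188, 188, 188, 187, 187]
```

View pics/c6.png

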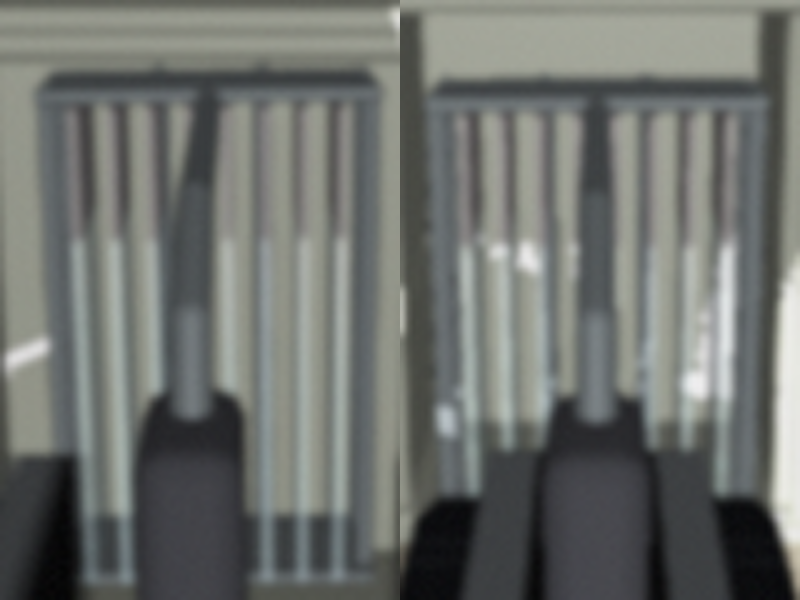

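The far basket edge and handle moved together between the two pictures: 1.6 px against 1.0 px, and the scale explains the rest. So the residual tilt is about 0.3° and the rack is level. The remaining offsets to the dish are about +1 mm along x and −1.2 mm along y. I'll make that correction and settle.

>>> drive_tool([
  [[0,0,0],[0.001,-0.0012,0],0.0],
  [[0,0,0],[0,0,0],0.0],
  [[0,0,0],[0,0,0],0.0],
  [[0,0,0],[0,0,0],0.0],
  [[0,0,0],[0,0,0],0.0],
])

```text
time: 11.7
eef_pos: [0.5958, -0.3114, 0.1653]
tcp_rot: [0.981, -0.193, -0.0, -0.0]
contact_force: [-0.5, -0.3, -1.3]
opening: 0.107
finger_force: 58.7
```

>>> drive_tool([
  [[0,0,0],[0,0,0],0.0],
  [[0,0,0],[0,0,0],0.0],
  [[0,0,0],[0,0,0],0.0],
  [[0,0,0],[0,0,0],0.0],
  [[0,0,0],[0,0,0],0.0],
])

```text
time: 12.32
eef_pos: [0.5959, -0.3114, 0.1653]
tcp_rot: [0.981, -0.193, -0.0, -0.0]
contact_force: [0.7, 0.4, -3.0]
opening: 0.106
finger_force: 58.7
```

Run:
```python
from h import *
go([.5955,-.3115,.1654],-22.3); s=ctrl.get_state(); print(s['opening'],s['finger_force'],np.abs(s['dq']).max())
cam('wrist','w7.png'); a,b=[cv2.imread('pics/'+n).astype(int).mean(2) for n in('w5.png','w7.png')]
for x in(a,b): print(x[152:163,264:280].mean(1).round().astype(int).tolist(),x[128:142,225:290].mean(1).round().astype(int).tolist())
# dish shadow-free check: other objects moved? compare top view
t=cam('top','t7.png')['image'].astype(int); d=np.abs(t-np.load('top0.npz')['image'].astype(int)).max(2)
print('bottle diff',(d[140:245,225:262]>40).sum(),'rackdish/green/round diff',(d[180:226,162:172]>40).sum(),(d[135:172,268:304]>40).sum(),(d[205:240,320:358]>40).sum())
```

```text
t 12.325 tcp [ 0.5959 -0.3114  0.1653] yaw [  22.3    0.  -180. ] turn [-0.  0.  0.] shift(tool) [-0.0003  0.0002 -0.0001] F [ 0.7  0.4 -3. ]
0.10640625264315798 58.74899089336395 0.001694323342183747
[161, 158, 144, 114, 81, 68, 74, 95, 114, 117, 117] [110, 110, 110, 109, 109, 116, 135, 155, 157, 148, 147, 155, 152, 141]
[162, 159, 145, 115, 82, 68, 74, 95, 115, 118, 117] [111, 111, 111, 111, 110, 108, 111, 130, 154, 161, 151, 149, 158, 158]
bottle diff 299 rackdish/green/round diff 4 64 859
```

The rack is steady in the grip and still. The top-view differences come where the arm and its shadow now cover the view, and no contact force appeared during the carry. Handing in.

```bash
python3 -c "
from plant import ctrl
print(ctrl.sign_off())"
```

```text
the job is handed in; nothing more can be done
None
```

I handed the job in at about 12.5 s of the 43 s allowed: the rack is held still by its handle about 11 mm above the empty rectangular dish's rim, level to about 0.3° and centred to about 1 mm, with no sign of contact. My last top-view check of the bottles and round dish was partly blocked by the arm and its shadow.

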